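# Shut off the plaster mixer's water at the bench valve box

### The job

Shut off the water to the plaster mixer: with the fingertips push the green cover of the grey valve box along its guides until it is right off the well, then push the red lever in the well a quarter turn clockwise, fully shut against its stop, so that it stands across its pipe. Push only: do not lift or tip the cover, and leave the blue lever and the things standing around the box as they are.

Things in the scene. Friction and masses are not known exactly. Their poses are not given: they have to be found in the camera images.
- valve_box: fixed grey box, 210 (x) by 520 (y) mm, top 70 mm above the bench; origin: centre of its underside. Open well at its +y end: x -80..80, y 10..230 mm, floor 10 mm above the bench; y -260..10 is solid deck. 10 mm wide aluminium guides along all four top edges, up to z 82 mm, let the cover slide along y only and stop it at the ends. 20 mm pipe stubs on both long sides
- cover: loose green plate, 184 (x) by 245 (y) by 6 mm, about 0.4 kg, lying on the box top, 3 mm play to the guides each side; origin: centre of its underside, axes as the box's. Starts over the well (origin at box y +90..+125 mm); slides toward box -y; right off the well at y -112, end stop at -127 mm
- cover_ridge (a point): centre of the black ridge on the cover, 50 mm to +y of the cover's origin; ridge 100 mm long (x), 14 mm thick (y), from 76 to 96 mm above the bench: push on its +y face
- red_lever (a joint): angle of the red lever (the mixer's valve; white band near its end), rad: 0 open, along its pipe (box +x); grows clockwise seen from above; 1.571 shut on its stop, pointing to box -y. Starts at 0 to 0.25, turns against light friction (about 0.12 Nm), stays where left
- red_pivot (a point): point on the red lever's vertical axis at its mid thickness; axes as the box's. The lever lies 52 to 62 mm above the bench. The valve is in one of two places in the well, x -30, y +88 or +172 mm in the box frame; the blue valve has the other
- red_tip (a point): free end of the red lever, on its centre line at mid thickness, 62 mm from the pivot; the lever is a bar 12 mm wide and 10 mm thick
- blue_lever (a joint): angle of the blue lever (another supply, to be left alone), same kind and same meaning as the red one; starts at 0 to 0.25
- blue_tip (a point): free end of the blue lever, 62 mm from its pivot, same size and height as the red one
- brush: a wooden-handled brush lying flat; loose, stands near the box, to be left alone; origin at its underside
- spatula: a plaster spatula lying flat; loose, stands near the box, to be left alone; origin at its underside
- bowl: an orange mixing bowl, 100 mm across, 50 mm high; loose, stands near the box, to be left alone; origin at its underside
- jar: a lidded jar, 56 mm across, 85 mm high; loose, stands near the box, to be left alone; origin at its underside
- bust: a small white plaster figure, 64 mm across, 106 mm high; loose, stands near the box, to be left alone; origin at its underside
- can: a can, 66 mm across, 90 mm high; loose, stands near the box, to be left alone; origin at its underside

How it is judged:
By the outcome, as a careful person would: the job done as asked, in the order asked, and still so for the second after the job is handed in, with the robot touching nothing.
It also fails if it takes over 45 s, if anything falls off the work surface, if the arm or the gripper's body presses on something with over 40 N, if the wrist force passes 120 N, or if a joint passes its speed limit or range.

### The arm

A 7-joint arm with a two-finger parallel gripper is mounted at the origin on the work surface. World frame = base frame: x ahead of the robot, y to its left, z up, the work surface at z = 0. Lengths are in m, angles in rad, forces in N, time in s.
With the tool pointing down it reaches from about 0.425 to 0.875 m from the base axis. Payload 8.4 kg.
Tool frame: the origin (TCP) lies at the centre of the arm's flange, where the gripper is bolted on; the fingertips stand 182 mm ahead of it and the grasp point (between the pads) lies 164 mm ahead of it; z points along the fingers, y is the line along which they close (so a half turn about z gives the same grasp; the last joint's range is limited). The gripper opens to 87 mm and grips with 3 to 60 N. Pads are 19 mm wide; open, the fingers measure 117 mm over their backs; the gripper's body (75 mm by 190 mm) begins 51 mm behind the grasp point.
Start: joints at [1.067, 0.333, 0.04, 1.465, -0.013, 1.343, -0.059], TCP at [0.256, -0.597, 0.405] pointing down, gripper open.
Joint ranges: [-2.58, 2.58], [-0.38, 2.09], [-1.3, 1.39], [0.25, 2.4], [-1.5, 4.64], [0.08, 2.09], [-2.65, 2.65]. Speed limits (rad/s): [2.22, 2.22, 2.79, 2.79, 3.14, 3.14, 3.14].

### API

Orientations are given as a unit quaternion [x, y, z, w].
In Python, from cell import r gives the robot as it stands. The module is installed in compiled form; this text tells all that it offers.
- The arm moves only by the tool servo_tool, never from a script. Its argument "moves" is a list of rows, each an object with "hand": the opening, from 0 (shut) to 1 (fully open); "offset": the shift along the tool's x, y, z in mm, a list of three; "roll": the turn about the tool's z in degrees. A call has 1 to 10 rows; each row shifts and turns the commanded pose from where the row before left it, along the tool's axes as they then stand; what a row does not reach is not made up. A row lasts 1/12 s, in which the tool goes at most 41.7 mm and 7.16 degrees, less where a joint would pass 70% of its speed; a pose out of reach is approached as far as the arm can. A call is refused whole if a number of a shift passes 41.7 or a number of a turn 7.16, either way. A call with a gripper value outside its range is refused whole. The fingers move at their own pace and stop on an object; the grip force is fixed at half the most. Time passes only in rows, so rows that do not move let the fingers close. It gives the time, the measured TCP pose, the force, the opening and the grip force at its end, in the units of the state.
- r.observe(): the state, without advancing time (a new reading comes with each control period).
- r.grab_frame(name): name is "scene" or "top"; returns the picture (480x640x3 uint8, red, green, blue); there is no depth.
- r.camera_model(name): a dict with "fx", "fy", "cx", "cy" (pixels), "eye" and "rotation" of the camera in the world. Camera axes: x right, y down, z forward; pixel columns grow to the right and rows downward; lengths in m; the calibration is good to about 2 mm. A picture is of the moment at which its call begins. camera_model takes no time and is no camera call.
- r.hand_in(): hands the job in; it is judged then, once.
The state is a dict: "t": time; "q": joint angles; "qd": joint speeds; "joint_torque": joint torques, N m; "eef_pos": TCP position; "ee_rot": TCP orientation; "wrist_force": force on the tool from outside, world axes, zero at the start; "torque": the same for the moment, N m; "finger_gap": finger opening in m; "grip_force": force on a finger pad.
Only numpy, scipy, OpenCV 4.12 (cv2) and the standard library are available. Lean on these libraries where they do the work, as an engineer would, in place of code of your own. Each camera call takes 0.05 s, during which the arm holds its last target. There are 200 camera calls.

## Working session

There is one attempt and no reset: what is moved stays moved. The work goes in short steps, Python scripts to look and compute and a tool call to move; the robot and the scene stay as the last step left them, time stands still between calls to the robot, and variables do not carry over. Pictures are saved under pics/ and viewed, at most 10 in all, crops included, and the job is handed in when it is done.

Besides the shell and the picture viewer there is one more tool, called as a command line: name --argument value ..., lists and objects as JSON in quotes. servo_tool: Moves the arm, as the interface text tells. Its arguments: {"type":"object","properties":{"moves":{"type":"array"}},"required":["moves"]}

```bash
mkdir -p pics
python3 - <<'E'
from cell import r
import cv2
for n in("scene","top"):
    cv2.imwrite(f"pics/{n}0.png",r.grab_frame(n)[:,:,::-1]); m=r.camera_model(n); print(n,m)
s=r.observe(); print(s['t'],s['eef_pos'],s['ee_rot'],s['wrist_force'])
E
```

```text
scene {'fx': 499.6733524078075, 'fy': 499.6733524078075, 'cx': 319.58845083294904, 'cy': 231.88691723292249, 'eye': array([ 1.1123205, -0.0071953,  0.9112759]), 'rotation': array([ 0.69674239,  0.65512148, -0.20357948, -0.20957406])}
top {'fx': 444.11123526255193, 'fy': 444.11123526255193, 'cx': 313.6507261035596, 'cy': 248.5959462741187, 'eye': array([0.48058495, 0.02489496, 0.97114623]), 'rotation': array([-0.69650525,  0.71663955, -0.02922936,  0.02130344])}
0.1 [ 0.25589783 -0.5973379   0.40396825] [ 9.79589865e-01  2.01005413e-01 -2.10862961e-04 -6.89064171e-04] [ 0.04918556  0.99432098 -0.33930756]
```

View pics/scene0.png

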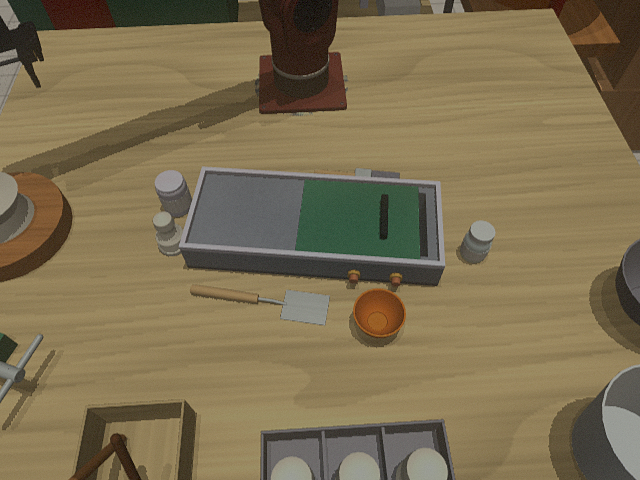

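View pics/top0.png

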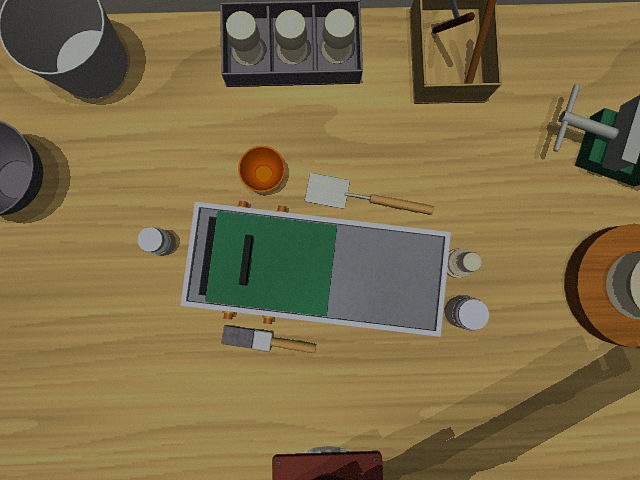

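The scene and top views agree. In the top view the box's guide corners are near (196,203), (450,233), (440,335) and (182,305). The ridge is near (246,260) and the open well strip near (207,256), so box +y points left in the image (world +y). The brush is at (265,340), the bowl at (262,169), and the jar, bust and can stand at the box's ends.

```bash
cat > h.py <<'E'
import numpy as np, cv2
from cell import r
from scipy.spatial.transform import Rotation as R
def ray(n,uv,z):
    m=r.camera_model(n); d=R.from_quat(m['rotation']).apply([(uv[0]-m['cx'])/m['fx'],(uv[1]-m['cy'])/m['fy'],1])
    return m['eye']+d*(z-m['eye'][2])/d[2]
def big(mask):
    c,_=cv2.findContours(mask.astype(np.uint8),cv2.RETR_EXTERNAL,cv2.CHAIN_APPROX_NONE); return max(c,key=cv2.contourArea)
E
python3 - <<'E'
from h import *
np.set_printoptions(precision=4,suppress=True)
for n in("top","scene"):
    im=cv2.imread(f"pics/{n}0.png"); hsv=cv2.cvtColor(im,cv2.COLOR_BGR2HSV)
    H,S,V=cv2.split(hsv)
    g=((H>60)&(H<90)&(S>100)&(V>50)); g[:150]=0; g[340:]=0
    if n=="top": g[:,500:]=0
    c=big(g); hull=cv2.convexHull(c)
    inside=np.zeros_like(H); cv2.drawContours(inside,[hull],-1,1,-1)
    inside=cv2.erode(inside,np.ones((7,7)))
    k=big((inside>0)&(V<45))
    for nm,cc,z in(("cover",hull,.076),("ridge",k,.096)):
        w=np.array([ray(n,p[0],z)[:2] for p in cc],np.float32)
        print(n,nm,cv2.minAreaRect(w*1000), )
    if n=="top": P=[(196,203),(450,233),(440,335),(182,305)]
    else: P=[(204,169),(441,182),(443,264),(183,248)]
    w=np.array([ray(n,p,.082)[:2] for p in P]); print(w, w.mean(0), np.linalg.norm(np.diff(w,axis=0),axis=1))
for nm,p,z in(("jarlike L",(153,240),.085),("brushtip",(222,335),.01),("bowl",(262,169),.05),("bust?",(467,262),.1),("can",(470,312),.09)): print(nm,ray("top",p,z))
o=r.observe(); print(R.from_quat(o['ee_rot']).as_matrix())
E
```

```text
top cover ((518.2971801757812, 100.47634887695312), (244.5445098876953, 183.5574188232422), 81.54297637939453)
top ridge ((524.9332275390625, 147.36349487304688), (18.62300682067871, 99.1146469116211), 81.52312469482422)
[[ 0.6429  0.2485]
 [ 0.5679 -0.2621]
 [ 0.3651 -0.2318]
 [ 0.4393  0.2782]] [0.5038 0.0082] [0.5161 0.205  0.5154]
scene cover ((552.1268310546875, 80.14857482910156), (144.17161560058594, 111.68386840820312), 76.8987808227539)
scene ridge ((580.9044799804688, 135.88272094726562), (1.942733645439148, 9.390878677368164), 82.77054595947266)
[[ 0.3716 -0.2251]
 [ 0.4424  0.2849]
 [ 0.6433  0.2494]
 [ 0.5747 -0.2519]] [0.508  0.0143] [0.5149 0.204  0.506 ]
jarlike L [0.5701 0.3341 0.085 ]
brushtip [0.3698 0.2141 0.01  ]
bowl [0.7173 0.1174 0.05  ]
bust? [ 0.5079 -0.2869  0.1   ]
can [ 0.4093 -0.2911  0.09  ]
[[ 0.9192  0.3938 -0.0007]
 [ 0.3938 -0.9192  0.0013]
 [-0.0001 -0.0014 -1.    ]]
```

servo_tool --moves '[{"hand": 0, "offset": [0, 0, 0], "roll": -6}, {"hand": 0, "offset": [0, 0, 0], "roll": -6}, {"hand": 0, "offset": [0, 0, 0], "roll": -6}, {"hand": 0, "offset": [0, 0, 0], "roll": -6}, {"hand": 0, "offset": [0, 0, 0], "roll": -6}, {"hand": 0, "offset": [0, 0, 0], "roll": -6}, {"hand": 0, "offset": [0, 0, 0], "roll": -6}, {"hand": 0, "offset": [0, 0, 0], "roll": -6}, {"hand": 0, "offset": [0, 0, 0], "roll": -6}, {"hand": 0, "offset": [0, 0, 0], "roll": -4.4}]'

```text
t: 0.93
eef_pos: [0.2559, -0.5974, 0.4042]
ee_rot: [0.755, 0.655, 0.0, -0.0]
wrist_force: [0.2, -1.0, 0.2]
finger_gap: 0.0284
grip_force: 0.0
```

servo_tool --moves '[{"hand": 0, "offset": [36, 15.7, 0], "roll": 0}, {"hand": 0, "offset": [36, 15.7, 0], "roll": 0}, {"hand": 0, "offset": [36, 15.7, 0], "roll": 0}, {"hand": 0, "offset": [36, 15.7, 0], "roll": 0}, {"hand": 0, "offset": [36, 15.7, 0], "roll": 0}, {"hand": 0, "offset": [36, 15.7, 0], "roll": 0}, {"hand": 0, "offset": [36, 15.7, 0], "roll": 0}, {"hand": 0, "offset": [36, 15.7, 0], "roll": 0}, {"hand": 0, "offset": [36, 15.7, 0], "roll": 0}, {"hand": 0, "offset": [36, 15.7, 0], "roll": 0}]'

```text
t: 1.77
eef_pos: [0.4644, -0.2624, 0.4046]
ee_rot: [0.757, 0.653, -0.0, -0.0]
wrist_force: [0.8, 0.0, 0.5]
finger_gap: 0.0001
grip_force: 0.0
```

servo_tool --moves '[{"hand": 0, "offset": [40, 0, 0], "roll": 0}, {"hand": 0, "offset": [40, 0, 0], "roll": 0}, {"hand": 0, "offset": [40, 0, 0], "roll": 0}, {"hand": 0, "offset": [40, 0, 0], "roll": 0}, {"hand": 0, "offset": [40, 0, 0], "roll": 0}, {"hand": 0, "offset": [40, 0, 0], "roll": 0}, {"hand": 0, "offset": [40, 0, 0], "roll": 0}, {"hand": 0, "offset": [40, 0, 0], "roll": 0}, {"hand": 0, "offset": [40, 0, 0], "roll": 0}, {"hand": 0, "offset": [40, 0, 0], "roll": 0}]'

```text
t: 2.6
eef_pos: [0.5222, 0.1332, 0.4047]
ee_rot: [0.757, 0.653, -0.0, 0.0]
wrist_force: [1.8, 0.2, 0.2]
finger_gap: 0.0003
grip_force: 0.0
```

servo_tool --moves '[{"hand": 0, "offset": [15, 0, 0], "roll": 0}, {"hand": 0, "offset": [15, 0, 0], "roll": 0}, {"hand": 0, "offset": [0, 0, 0], "roll": 0}, {"hand": 0, "offset": [0, 0, 0], "roll": 0}, {"hand": 0, "offset": [0, 0, 0], "roll": 0}]'

```text
t: 3.02
eef_pos: [0.5269, 0.16, 0.4044]
ee_rot: [0.757, 0.653, -0.0, 0.0]
wrist_force: [0.0, -1.0, -0.1]
finger_gap: 0.0003
grip_force: 0.0
```

servo_tool --moves '[{"hand": 0, "offset": [15, 0, 0], "roll": 0}, {"hand": 0, "offset": [15, 0, 0], "roll": 0}, {"hand": 0, "offset": [0, 0, 30], "roll": 0}, {"hand": 0, "offset": [0, 0, 30], "roll": 0}, {"hand": 0, "offset": [0, 0, 30], "roll": 0}, {"hand": 0, "offset": [0, 0, 25], "roll": 0}, {"hand": 0, "offset": [0, 0, 0], "roll": 0}, {"hand": 0, "offset": [0, 0, 0], "roll": 0}]'

```text
t: 3.68
eef_pos: [0.5311, 0.1894, 0.2893]
ee_rot: [0.758, 0.653, -0.001, -0.0]
wrist_force: [-0.2, 0.3, 1.2]
finger_gap: 0.0001
grip_force: 0.0
```

Run:
```python
from h import *
a=r.grab_frame("top")[170:350,160:360,::-1]; b=r.grab_frame("scene")[130:310,270:470,::-1]
cv2.imwrite("pics/p1.png",cv2.resize(np.hstack([a,b]),(800,360)))
```

```text
(no output)
```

View pics/p1.png

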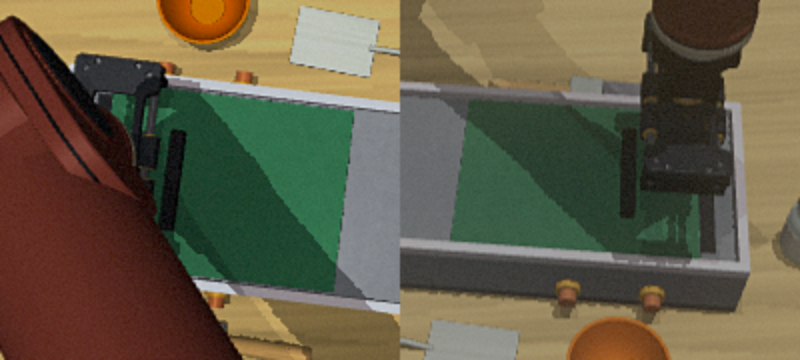

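Closed fingers stand on the +y side of the ridge (left crop: fingers at (150,140), ridge at (172,180)), over the cover. I'll lower and push.

servo_tool --moves '[{"hand": 0, "offset": [0, 0, 11], "roll": 0}, {"hand": 0, "offset": [0, 0, 11], "roll": 0}, {"hand": 0, "offset": [0, 0, 0], "roll": 0}, {"hand": 0, "offset": [0, 0, 0], "roll": 0}]'

```text
t: 4.12
eef_pos: [0.5309, 0.1906, 0.2671]
ee_rot: [0.757, 0.653, -0.001, -0.0]
wrist_force: [-0.0, 0.2, -0.1]
finger_gap: 0.0004
grip_force: 0.0
```

servo_tool --moves '[{"hand": 0, "offset": [-10, 0, 0], "roll": 0}, {"hand": 0, "offset": [-6, 0, 0], "roll": 0}, {"hand": 0, "offset": [-4, 0, 0], "roll": 0}, {"hand": 0, "offset": [-4, 0, 0], "roll": 0}, {"hand": 0, "offset": [-4, 0, 0], "roll": 0}, {"hand": 0, "offset": [-6, 0, 0], "roll": 0}, {"hand": 0, "offset": [-8, 0, 0], "roll": 0}, {"hand": 0, "offset": [-8, 0, 0], "roll": 0}]'

```text
t: 4.78
eef_pos: [0.5238, 0.1411, 0.2681]
ee_rot: [0.757, 0.654, 0.0, -0.0]
wrist_force: [0.5, 4.4, 0.7]
finger_gap: 0.0004
grip_force: 2.0
```

servo_tool --moves '[{"hand": 0, "offset": [-12, 0, 0], "roll": 0}, {"hand": 0, "offset": [-12, 0, 0], "roll": 0}, {"hand": 0, "offset": [-12, 0, 0], "roll": 0}, {"hand": 0, "offset": [-12, 0, 0], "roll": 0}, {"hand": 0, "offset": [-12, 0, 0], "roll": 0}, {"hand": 0, "offset": [-12, 0, 0], "roll": 0}, {"hand": 0, "offset": [-12, 0, 0], "roll": 0}, {"hand": 0, "offset": [-12, 0, 0], "roll": 0}, {"hand": 0, "offset": [-12, 0, 0], "roll": 0}, {"hand": 0, "offset": [-12, 0, 0], "roll": 0}]'

```text
t: 5.62
eef_pos: [0.5061, 0.0218, 0.268]
ee_rot: [0.757, 0.653, 0.0, -0.0]
wrist_force: [1.2, 3.6, 2.0]
finger_gap: 0.0003
grip_force: 2.0
```

servo_tool --moves '[{"hand": 0, "offset": [-10, 0, 0], "roll": 0}, {"hand": 0, "offset": [-10, 0, 0], "roll": 0}, {"hand": 0, "offset": [-10, 0, 0], "roll": 0}, {"hand": 0, "offset": [-8, 0, 0], "roll": 0}, {"hand": 0, "offset": [-6, 0, 0], "roll": 0}, {"hand": 0, "offset": [-4, 0, 0], "roll": 0}, {"hand": 0, "offset": [-4, 0, 0], "roll": 0}, {"hand": 0, "offset": [-4, 0, 0], "roll": 0}, {"hand": 0, "offset": [0, 0, 0], "roll": 0}]'

```text
t: 6.37
eef_pos: [0.4982, -0.0334, 0.2679]
ee_rot: [0.757, 0.653, 0.0, 0.0]
wrist_force: [1.7, 1.8, 0.7]
finger_gap: 0.0005
grip_force: 0.8
```

Run:
```python
from h import *
a=r.grab_frame("top")[160:360,140:480,::-1]; b=r.grab_frame("scene")[130:330,160:460,::-1]
cv2.imwrite("pics/p2t.png",r.grab_frame("top")[:,:,::-1])
cv2.imwrite("pics/p2.png",np.vstack([cv2.resize(a,None,fx=1.4,fy=1.4,dst=None)[:, :420],cv2.resize(b,None,fx=1.4,fy=1.4)]))
```

```text
(no output)
```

View pics/p2.png

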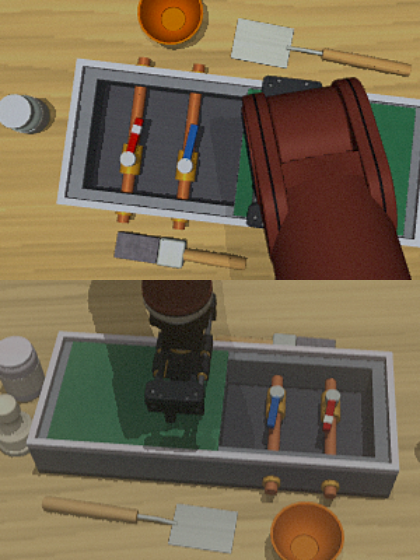

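The cover is nearly clear. The red valve is the +y one (top crop: pivot (127,158), tip (138,122)) and the blue pivot is at (184,165). The TCP puts the cover at about -110, so I'll push 9 mm more, then back off and rise.

servo_tool --moves '[{"hand": 0, "offset": [-3, 0, 0], "roll": 0}, {"hand": 0, "offset": [-3, 0, 0], "roll": 0}, {"hand": 0, "offset": [-3, 0, 0], "roll": 0}, {"hand": 0, "offset": [0, 0, 0], "roll": 0}, {"hand": 0, "offset": [0, 0, 0], "roll": 0}]'

```text
t: 6.93
eef_pos: [0.4966, -0.0424, 0.2676]
ee_rot: [0.757, 0.653, -0.0, 0.0]
wrist_force: [0.5, 0.5, 0.2]
finger_gap: 0.0002
grip_force: 0.1
```

servo_tool --moves '[{"hand": 0, "offset": [10, 0, 0], "roll": 0}, {"hand": 0, "offset": [10, 0, -20], "roll": 0}, {"hand": 0, "offset": [30, 0, -20], "roll": 0}, {"hand": 0, "offset": [40, 0, -20], "roll": 0}, {"hand": 0, "offset": [40, 0, 0], "roll": 0}, {"hand": 0, "offset": [40, 0, 0], "roll": 0}, {"hand": 0, "offset": [40, 0, 0], "roll": 0}, {"hand": 0, "offset": [30, 0, 0], "roll": 0}, {"hand": 0, "offset": [0, 0, 0], "roll": 0}, {"hand": 0, "offset": [0, 0, 0], "roll": 0}]'

```text
t: 7.77
eef_pos: [0.5309, 0.1957, 0.3262]
ee_rot: [0.756, 0.655, 0.0, -0.0]
wrist_force: [-1.1, -0.3, -0.0]
finger_gap: 0.0003
grip_force: 0.0
```

Run:
```python
from h import *
np.set_printoptions(precision=4,suppress=True)
ex=np.array([np.cos(np.radians(-8.45)),np.sin(np.radians(-8.45))]); ey=np.array([-ex[1],ex[0]])
C=np.array([.505,.010])
tb=lambda w:np.array([(w[:2]-C)@ex,(w[:2]-C)@ey])*1000
im=cv2.imread("pics/p2t.png"); live=r.grab_frame("scene")[:,:,::-1].copy()
for n,i in(("top",im),("scene",live)):
    H,S,V=cv2.split(cv2.cvtColor(i,cv2.COLOR_BGR2HSV)); 
    for nm,m in(("red",((H<5)|(H>174))&(S>180)&(V>100)),("blue",(H>100)&(H<125)&(S>130)&(V>60))):
        m=m.copy(); 
        if n=="top": m[:190]=0;m[300:]=0;m[:,:190]=0;m[:,300:]=0
        else: m[:150]=0;m[300:]=0;m[:,300:]=0 if 0 else m[:,300:]
        cs,_=cv2.findContours(m.astype(np.uint8),0,1)
        for c in cs:
            if cv2.contourArea(c)<8: continue
            rc=cv2.minAreaRect(c); print(n,nm,rc,[tb(ray(n,p,.062)) for p in cv2.boxPoints(rc)])
# pivot guesses from view top
for nm,p in(("redpiv",(140+127/1.4,160+158/1.4)),("bluepiv",(140+184/1.4,160+165/1.4)),("redtip",(140+138/1.4,160+122/1.4))): print(nm,tb(ray("top",p,.064)))
H,S,V=cv2.split(cv2.cvtColor(live,cv2.COLOR_BGR2HSV)); g=((H>60)&(H<90)&(S>100)&(V>40)); g[:150]=0;g[340:]=0;g[:,:150]=0
w=np.array([tb(ray("scene",p[0],.076)) for p in big(g)]); print("cover y",w[:,1].min(),w[:,1].max(),np.percentile(w[:,1],[2,90]))
cv2.imwrite("pics/p3.png",np.hstack([live[130:330,160:460],r.grab_frame("top")[160:360,140:480,::-1]]))
```

```text
top red ((234.33961486816406, 261.31134033203125), (4.944979667663574, 13.049251556396484), 15.945395469665527) [array([-17.9945, 174.5434]), array([  8.325 , 170.6515]), array([  6.7193, 160.6417]), array([-19.594 , 164.5541])]
top red ((238.3500213623047, 246.45001220703125), (4.743415832519531, 4.427188396453857), 18.434947967529297) [array([ 22.0709, 169.0748]), array([ 30.974 , 167.3594]), array([ 29.0121, 157.8117]), array([ 20.1117, 159.5337])]
top blue ((275.82354736328125, 260.7059020996094), (5.3357834815979, 24.73863410949707), 14.03624439239502) [array([-18.7335,  92.0451]), array([31.4992, 85.9971]), array([30.122 , 75.1349]), array([-20.1008,  81.2257])]
scene blue ((354.7115478515625, 223.9423065185547), (4.9029035568237305, 20.003849029541016), 11.309932708740234) [array([32.1138, 76.82  ]), array([-18.0809,  82.331 ]), array([-16.4164,  92.4942]), array([33.6645, 86.724 ])]
redpiv [-29.8903 171.4901]
bluepiv [-30.163   87.9791]
redtip [ 24.0713 162.4758]
cover y -138.15729202822018 0.695047693811649 [-131.6823   -4.182 ]
```

View pics/p3.png

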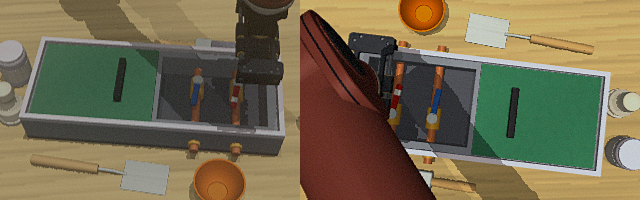

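The cover is clear of the well (edge at box y ≈ 0). The red pivot measures (-30, 171.5), which matches the given position, and the lever is at about 0.13 rad. Next I'll put the fingertips down on its +y side.

servo_tool --moves '[{"hand": 0, "offset": [5.5, 16.5, 0], "roll": 0}, {"hand": 0, "offset": [0, 0, 0], "roll": 0}, {"hand": 0, "offset": [0, 0, 20], "roll": 0}, {"hand": 0, "offset": [0, 0, 20], "roll": 0}, {"hand": 0, "offset": [0, 0, 20], "roll": 0}, {"hand": 0, "offset": [0, 0, 15], "roll": 0}, {"hand": 0, "offset": [0, 0, 10], "roll": 0}, {"hand": 0, "offset": [0, 0, 5], "roll": 0}, {"hand": 0, "offset": [0, 0, 0], "roll": 0}, {"hand": 0, "offset": [0, 0, 0], "roll": 0}]'

```text
t: 8.7
eef_pos: [0.5489, 0.1958, 0.237]
ee_rot: [0.757, 0.653, 0.0, 0.0]
wrist_force: [-0.2, 0.2, 0.3]
finger_gap: 0.0005
grip_force: 0.0
```

servo_tool --moves '[{"hand": 0, "offset": [-3.2, -1, 1], "roll": 0}, {"hand": 0, "offset": [-5.6, 1.55, 0], "roll": 7}, {"hand": 0, "offset": [-5.6, 1.55, 0], "roll": 7}, {"hand": 0, "offset": [-5.6, 1.55, 0], "roll": 7}, {"hand": 0, "offset": [-5.6, 1.55, 0], "roll": 7}, {"hand": 0, "offset": [-5.6, 1.55, 0], "roll": 7}, {"hand": 0, "offset": [0, 0, 0], "roll": 0}]'

```text
t: 9.28
eef_pos: [0.5438, 0.1645, 0.2365]
ee_rot: [0.92, 0.393, 0.001, 0.0]
wrist_force: [0.3, 1.7, 0.2]
finger_gap: 0.0005
grip_force: 0.6
```

servo_tool --moves '[{"hand": 0, "offset": [-5.6, 1.55, 0], "roll": 7}, {"hand": 0, "offset": [-5.6, 1.55, 0], "roll": 7}, {"hand": 0, "offset": [-5.6, 1.55, 0], "roll": 7}, {"hand": 0, "offset": [-5.6, 1.55, 0], "roll": 7}, {"hand": 0, "offset": [-5.6, 1.55, 0], "roll": 7}, {"hand": 0, "offset": [-5.6, 1.55, 0], "roll": 7}, {"hand": 0, "offset": [-5.6, 1.55, 0], "roll": 7}, {"hand": 0, "offset": [0, 0, 0], "roll": 0}]'

```text
t: 9.95
eef_pos: [0.514, 0.1387, 0.2364]
ee_rot: [1.0, -0.022, 0.001, -0.0]
wrist_force: [1.3, 1.1, 0.4]
finger_gap: 0.0004
grip_force: 0.3
```

servo_tool --moves '[{"hand": 0, "offset": [-4.8, 0, 0], "roll": 6}, {"hand": 0, "offset": [-1, 0, 0], "roll": 0}, {"hand": 0, "offset": [0, 0, 0], "roll": 0}, {"hand": 0, "offset": [0, 0, 0], "roll": 0}]'

```text
t: 10.28
eef_pos: [0.5096, 0.1384, 0.2364]
ee_rot: [0.998, -0.07, 0.002, 0.0]
wrist_force: [5.4, -2.3, -0.4]
finger_gap: 0.0008
grip_force: 3.0
```

servo_tool --moves '[{"hand": 0, "offset": [-1.5, 0, 0], "roll": 0}, {"hand": 0, "offset": [-1, 0, 0], "roll": 0}, {"hand": 0, "offset": [0, 0, 0], "roll": 0}, {"hand": 0, "offset": [0, 0, 0], "roll": 0}]'

```text
t: 10.62
eef_pos: [0.5085, 0.1383, 0.2367]
ee_rot: [0.998, -0.07, 0.004, -0.0]
wrist_force: [13.5, -3.1, -6.5]
finger_gap: 0.0006
grip_force: 7.2
```

The force climbs against the stop (13.5 N). I'll retreat clear of the lever, lift away and look.

servo_tool --moves '[{"hand": 0, "offset": [6, 0, 0], "roll": 0}, {"hand": 0, "offset": [10, 0, 0], "roll": 0}, {"hand": 0, "offset": [0, 0, -20], "roll": 0}, {"hand": 0, "offset": [0, 0, -40], "roll": 0}, {"hand": 0, "offset": [0, 0, -40], "roll": 0}, {"hand": 0, "offset": [0, 0, -40], "roll": 0}, {"hand": 0, "offset": [0, 40, 0], "roll": 0}, {"hand": 0, "offset": [0, 40, 0], "roll": 0}, {"hand": 0, "offset": [0, 40, 0], "roll": 0}, {"hand": 0, "offset": [0, 40, 0], "roll": 0}]'

```text
t: 11.45
eef_pos: [0.4979, -0.0228, 0.3758]
ee_rot: [0.997, -0.071, -0.0, 0.0]
wrist_force: [0.7, -0.3, 0.0]
finger_gap: 0.0004
grip_force: 0.0
```

servo_tool --moves '[{"hand": 0, "offset": [0, 40, 0], "roll": 0}, {"hand": 0, "offset": [0, 40, 0], "roll": 0}, {"hand": 0, "offset": [0, 20, 0], "roll": 0}, {"hand": 0, "offset": [0, 0, 0], "roll": 0}, {"hand": 0, "offset": [0, 0, 0], "roll": 0}]'

```text
t: 11.87
eef_pos: [0.4836, -0.1213, 0.3754]
ee_rot: [0.997, -0.073, -0.0, -0.0]
wrist_force: [-0.5, 0.3, -0.2]
finger_gap: 0.0004
grip_force: 0.0
```

Run:
```python
from h import *
a=r.grab_frame("top")[160:370,130:500,::-1]; b=r.grab_frame("scene")[130:350,140:500,::-1]
cv2.imwrite("pics/p4.png",np.vstack([cv2.resize(a,(500,284)),cv2.resize(b,(500,306))]))
```

```text
(no output)
```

View pics/p4.png

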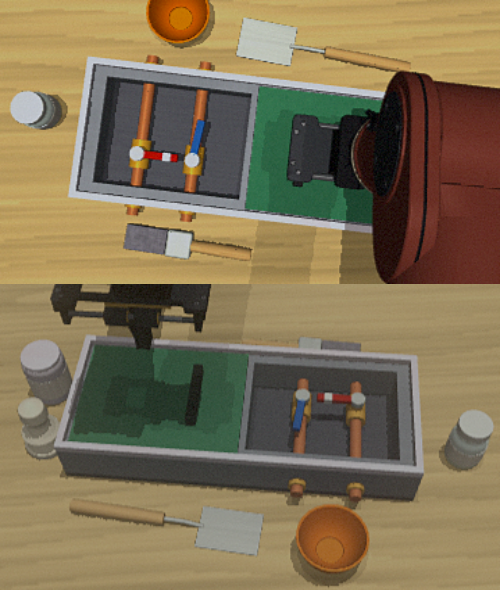

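The red lever stands across its pipe: in the top crop it runs from the pivot at (136,153) to the tip at (177,158), parallel to the box's long side. The blue lever is unmoved, the cover is fully off the well, and the objects around the box are where they were.

```bash
python3 -c "
from cell import r
print(r.hand_in())"
```

```text
the job is handed in; nothing more can be done
None
```

The water to the mixer is shut off: the cover is pushed right off the well, the red lever is fully shut against its stop, the blue lever and the surrounding objects are as they were, and the job was handed in at about 12 s.

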